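# Switch on the packing corner in order

### The arm

A 6-joint arm with a two-finger parallel gripper is mounted at the origin on the work surface. World frame = base frame: x ahead of the robot, y to its left, z up, the work surface at z = 0. Lengths are in m, angles in rad, forces in N, time in s.
With the tool pointing down it reaches from about 0.325 to 0.9 m from the base axis. Payload 6.1 kg.
Tool frame: the origin (TCP) lies midway between the tips of the shut fingers; the grasp point (between the pads) lies arm.grip_point_offset behind it (arm.grip_point_offset is the distance from the TCP to the grasp point, in m); z points along the fingers, y is the line along which they close (so a half turn about z gives the same grasp; the last joint's range is limited). The gripper opens to 85 mm and grips with 20 to 120 N. Pads are 22 mm wide; open, the fingers measure 114 mm over their backs; the gripper's body (76 mm by 85 mm) begins 54 mm behind the grasp point. The pads swing forward as they close: fully open they stand 13 mm farther back than shut.
Start: joints at [-1.257, 0.22, 1.526, -0, 1.395, -0.126], TCP at [0.266, -0.566, 0.231] pointing down, gripper open.
Joint ranges: [-2.98, 2.98], [-0.91, 2.08], [0.09, 2.57], [-1.24, 4.39], [0.2, 2.65], [-2.68, 2.68]. Speed limits (rad/s): [2.57, 2.57, 3.01, 3.14, 3.14, 3.14].

### API

Orientations are given as [roll, pitch, yaw] about the fixed x, y, z axes, in that order (R = Rz(yaw) Ry(pitch) Rx(roll)).
In Python, from station import arm gives the robot as it stands.
- The arm moves only by the tool drive_tool, never from a script. Its argument "moves" is one flat list of numbers, 7 for each row, row after row: the turn, a rotation vector about the tool's x, y, z in rad, then the shift along the tool's x, y, z in cm, then the opening, from 0 (shut) to 1 (fully open). In form: [ax, ay, az, tx, ty, tz, claw, ax, ay, az, tx, ty, tz, claw, ...]. A call has 1 to 5 rows; each row is the pose to reach, as a shift and turn from the pose commanded when the call began, along the tool's axes at that moment; what a row does not reach only later rows make up. A row lasts 1/8 s, in which the tool goes at most 62.5 mm and 10.7 degrees, less where a joint would pass 70% of its speed; a pose out of reach is approached as far as the arm can. A call with a gripper value outside its range is refused whole. The fingers move at their own pace and stop on an object; "force" is the grip in N (left out, the last holds). Time passes only in rows, so rows that repeat a pose let the fingers close. It gives the time, the measured TCP pose, the force, the opening and the grip force at its end, in the units of the state.
- arm.get_obs(): the state, without advancing time (a new reading comes with each control period).
- arm.camera(name): name is "scene" or "top" or "wrist"; returns a dict with "frame" (400x640x3 uint8, blue, green, red), "depth" (400x640 float32, m along the optical axis (not along the pixel's ray), 0 where there is no reading), "fx", "fy", "cx", "cy" (pixels), "R" (3x3) and "t" (3): a world point X has camera coordinates R X + t. Camera axes: x right, y down, z forward; pixel columns grow to the right and rows downward; lengths in m; the calibration is good to about 2 mm. The wrist camera is an equidistant fisheye: a pixel r from the principal point sees the ray r / f radians off the axis. A picture is of the moment at which its call begins.
- arm.finish_job(): hands the job in; it is judged then, once.
The state is a dict: "clock": time; "joint_pos": joint angles; "dq": joint speeds; "joint_efforts": joint torques, N m; "ee_pos": TCP position; "tcp_rot": TCP orientation; "force": force on the tool from outside, world axes, zero at the start; "torque": the same for the moment, N m; "finger_gap": finger opening in m; "grasp_force": force on a finger pad.
Only numpy, scipy, OpenCV 4.12 (cv2) and the standard library are available. Lean on these libraries where they do the work, as an engineer would, in place of code of your own. Each camera call takes 0.05 s, during which the arm holds its last target. There are 200 camera calls.

### The job

Switch on the packing corner: with a light fingertip press, push in the hub's large round key, then the parcel scale's bar key, then the label printer's square key, in that order, so that each stays in. Only touch the equipment, do not pick up or shove the hub, keep off the scale's weighing plate, and leave the two small round keys and everything else on the desk as they are.

Things in the scene. Friction and masses are not known exactly. Their poses are not given: they have to be found in the camera images.
- hub: wireless hub: a low grey plastic box 120 (x) by 130 (y) by 40 mm high on rubber feet, loose on the desk, about half a kilo; origin at the centre of its underside. Its only key, a round one of 36 mm diameter, stands in the middle of its top. The hub, scale and printer may each stand at the left, middle or right place. None of them should be pushed with more than 20 N.
- scale: parcel scale, heavy, does not move: a low white casing 290 (x) by 220 (y) by 34 mm high; origin on the desk, 10 mm to +y of the bar key. The casing runs from x = -60 to +230 mm; the front strip (x = -60 to +60) carries a dark display at y = +62, the bar key at y = -10 and a small round key at y = -78; the steel plate lies behind the strip.
- scale_plate: the scale's steel weighing plate 160 (x) by 210 (y) mm, its top 52 mm above the desk; origin under its centre, 34 mm above the desk, 145 mm behind the scale's origin along the scale's +x. It must not be touched.
- printer: label printer, heavy, does not move: a grey box 150 (x) by 130 (y) by 96 mm high; origin at the centre of its underside. Two keys on top near its front (-x) edge, 66 mm apart: a square one at y = +32 mm and a small round one at y = -34 mm, both at x = -40 mm; a glass window lies behind them.
- hub_key_top (a point): centre of the top face of the hub's round key (36 mm diameter); 56 mm above the desk when out, 47 mm when fully in
- scale_key_top (a point): centre of the top face of the scale's bar key, 22 mm (x) by 48 mm (y); 50 mm above the desk when out, 41 mm when fully in
- print_key_top (a point): centre of the top face of the printer's square key, 22 by 22 mm; 112 mm above the desk when out, 103 mm when fully in
- hub_key (a joint): the hub's large round key. It latches: 0 = fully out, grows as it is pressed straight down to 0.009 m (fully in); slides against about 3 N of friction all the way, has no return spring and stays where it is left. Its soft rubber cap gives up to 5 mm more at 2.5 N/mm (so about 1.2 mm while the key slides) and springs back when let go; this is not part of the joint value. Counts as in above 0.0055, as out below 0.0025.
- scale_key (a joint): the scale's bar key. It latches: 0 = fully out, grows as it is pressed straight down to 0.009 m (fully in); slides against about 3 N of friction all the way, has no return spring and stays where it is left. Its soft rubber cap gives up to 5 mm more at 2.5 N/mm (so about 1.2 mm while the key slides) and springs back when let go; this is not part of the joint value. Counts as in above 0.0055, as out below 0.0025.
- print_key (a joint): the printer's square key. It latches: 0 = fully out, grows as it is pressed straight down to 0.009 m (fully in); slides against about 3 N of friction all the way, has no return spring and stays where it is left. Its soft rubber cap gives up to 5 mm more at 2.5 N/mm (so about 1.2 mm while the key slides) and springs back when let go; this is not part of the joint value. Counts as in above 0.0055, as out below 0.0025.
- unit_key (a joint): small round key (20 mm diameter) on the scale, 68 mm to the scale's -y of the bar key; to be left out. 0 = out, 0.009 m = in; moves and stays like the others.
- feed_key (a joint): small round key (22 mm diameter) on the printer, 66 mm to the printer's -y of the square key; to be left out. 0 = out, 0.009 m = in; moves and stays like the others.
- mug: white mug, 76 mm diameter, 90 mm high, standing behind the hub; origin at the centre of its underside. Leave alone.
- label_roll: upright roll of paper labels, 72 mm diameter, 55 mm high, behind the printer; origin at the centre of its underside. Leave alone.
- stapler: dark stapler 35 by 130 by 36 mm, lying in front of the scale; origin at the centre of its underside. Leave alone.
- tape_roll: cardboard-brown tape ring, 90 mm diameter, 48 mm high, flat on the left of the desk; origin at the centre of its underside. Leave alone.
- book: red book 204 by 143 by 25 mm lying on the right of the desk; origin at the centre of its underside. Leave alone.
- parcel: small cardboard parcel 130 by 100 by 70 mm at the left, beyond the tape ring; origin at the centre of its underside. Leave alone.
- pen_pot: dark round pen pot, 74 mm diameter, 95 mm high, pens to 140 mm, at the right, beyond the book; origin at the centre of its underside. Leave alone.
Not all that is in view belongs to the job. Leave any blue or red look-alike of the printer alone.

How it is judged:
On the way, in this order (a step that is already met when the one before it is completed fails the run):
1. the hub's round key is in while the scale's and printer's keys are still out (value of joint hub_key above 0.0055 m and value of joint each of scale_key, print_key below 0.0025 m), for 0.1 s.
2. then the scale's bar key is in while the printer's key is still out (value of joint each of hub_key, scale_key above 0.0055 m and value of joint print_key below 0.0025 m), for 0.1 s.
3. then the printer's square key is in (value of joint each of hub_key, scale_key, print_key above 0.0055 m), for 0.1 s.
At the end, for the whole second after the job is handed in: The three keys are in by more than 5.5 mm of their 9 mm, the two small round keys are out (under 2.5 mm), the hub rests within 20 mm of where it stood, level, and every other loose thing is within 30 mm of where it was (all of step 3 and value of joint each of unit_key, feed_key below 0.0025 m and not (height (world z) of hub above 0.008 m or distance of hub from where it was at the start of the episode above 0.02 m or angle between hub's own z axis and vertical above 0.15 rad) and linear speed of hub below 0.02 m/s and distance of each of mug, label_roll, stapler, tape_roll, book, parcel, pen_pot from where it was at the start of the episode below 0.03 m); the robot touches nothing.
It fails at once if the hub, scale or printer is pushed with more than 20 N (contact force between any of the fingers, the arm and hub above 20 N or contact force between any of the fingers, the arm and scale above 20 N or contact force between any of the fingers, the arm and printer above 20 N).
It fails at once if the hub is lifted by 8 mm, tipped or moved by 20 mm (height (world z) of hub above 0.008 m or distance of hub from where it was at the start of the episode above 0.02 m or angle between hub's own z axis and vertical above 0.15 rad).
It fails at once if the weighing plate is touched (contact force between any of the fingers, the arm and scale_plate above 0.5 N).
It fails at once if one of the two small round keys is pressed (value of joint any of unit_key, feed_key above 0.0025 m).
It fails at once if a bystander is moved by more than 30 mm (distance of any of mug, label_roll, stapler, tape_roll, book, parcel, pen_pot from where it was at the start of the episode above 0.03 m).
It also fails if it takes over 61 s, if anything falls off the work surface, if the arm or the gripper's body presses on something with over 40 N, if the wrist force passes 120 N, or if a joint passes its speed limit or range.

## Working session

There is one attempt and no reset: what is moved stays moved. The work goes in short steps, Python scripts to look and compute and a tool call to move; the robot and the scene stay as the last step left them, time stands still between calls to the robot, and variables do not carry over. Pictures are saved under pics/ and viewed, at most 10 in all, crops included, and the job is handed in when it is done.

Besides the shell and the picture viewer there is one more tool, called after "Emit:" as name(argument=value, ...) on one line, values as JSON. drive_tool: Moves the arm, as the interface text tells. Its arguments: {"type":"object","properties":{"moves":{"type":"array"},"force":{"type":"number"}},"required":["moves"]}

```bash
mkdir -p pics; cat > h.py <<'E'
import numpy as np, cv2
from station import arm
def cloud(c):
    v,u=np.indices(c["depth"].shape); d=c["depth"]
    P=np.stack([(u-c["cx"])/c["fx"]*d,(v-c["cy"])/c["fy"]*d,d],-1)
    return (P-np.array(c["t"]))@np.array(c["R"])
E
python3 - <<'E'
from h import *
for n in("scene","top"):
    c=arm.camera(n); cv2.imwrite(f"pics/{n}.png",c["frame"]); np.savez(f"{n}.npz",W=cloud(c),f=c["frame"])
    print(n,c["R"],c["t"],c["fx"])
o=arm.get_obs(); print(o, arm.grip_point_offset)
E
```

```text
scene [[-0.66611972  0.7456043   0.01894065]
 [ 0.51680838  0.47972682 -0.70906366]
 [-0.53776725 -0.4625326  -0.70489005]] [ 0.33651618 -0.17750635  1.83352625] 386.93954935058366
top [[-0.02534206 -0.99962579  0.01029901]
 [-0.9946213   0.02417751 -0.10071698]
 [ 0.10043029 -0.01279599 -0.99486181]] [0.00702799 0.50384237 1.52740717] 414.2646143062517
{'clock': 0.1, 'joint_pos': array([-1.25706955e+00,  2.21151919e-01,  1.52750094e+00,  7.34856763e-06,
        1.39471227e+00, -1.26117105e-01]), 'dq': array([-1.44831394e-05, -1.50216964e-03, -3.16150474e-03, -2.91994120e-04,
        4.43719285e-04, -2.88371413e-03]), 'joint_efforts': array([ 9.71260451e-04, -4.98242033e+01, -3.90546942e+01, -2.19034791e-04,
        5.62301677e-03, -3.75103912e-05]), 'ee_pos': array([ 0.26594198, -0.56498953,  0.23030352]), 'tcp_rot': array([-3.13983516e+00, -2.30123238e-04,  4.39842385e-01]), 'force': array([-0.77646623, -0.91367861, -0.23157102]), 'torque': array([ 0.03242995, -0.03190478,  0.00264736]), 'grasp_force': 0.0, 'finger_gap': 0.08547306598282656} 0.0187
```

View pics/top.png

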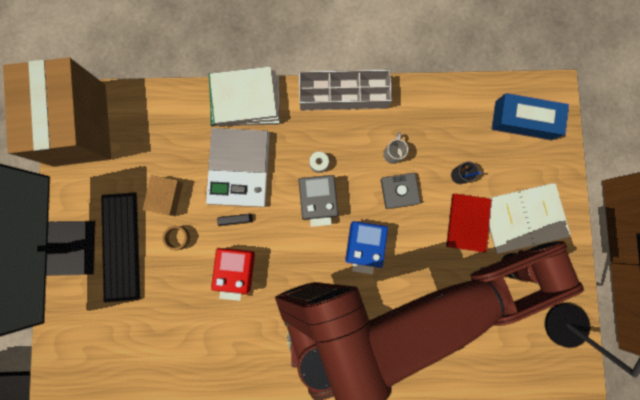

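View pics/scene.png

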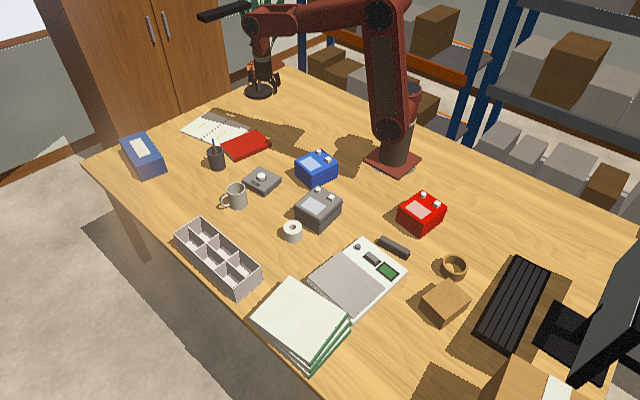

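The top view shows the hub at about (401,190), the scale on the left with its bar key at about (238,188), and the grey printer in the middle at about (319,197). I'll zoom in on these and convert them to world coordinates.

```bash
python3 - <<'E'
from h import *
z=np.load("top.npz");W,f=z["W"],z["f"]
cr=f[120:230,200:430]; cv2.imwrite("pics/crop.png",cv2.resize(cr,None,fx=3.4,fy=3.4,interpolation=cv2.INTER_CUBIC))
for (u,v) in [(401,190),(238,188),(309,207),(329,207),(257,189)]: print(u,v,W[v,u].round(4))
def cl(c,r,lo,hi,n):
    m=(np.hypot(W[...,0]-c[0],W[...,1]-c[1])<r)&(W[...,2]>lo)&(W[...,2]<hi)
    vv,uu=np.nonzero(m); p=W[m]
    print(n,len(p),p.mean(0).round(4),np.ptp(p,0).round(3),cv2.minAreaRect(p[:,:2].astype(np.float32)*1000)); return uu,vv
h=W[190,401];cl(h,.03,.049,.07,"hubkey");cl(h,.11,.033,.07,"hub")
s=W[188,238];cl(s,.035,.043,.06,"bar")
p=W[197,319];cl(p,.12,.085,.13,"printer")
for q in [(309,207),(329,207)]: cl(W[q[1],q[0]],.025,.104,.13,str(q))
E
```

```text
401 190 [ 0.5318 -0.3183  0.0552]
238 188 [0.5537 0.2824 0.0547]
309 207 [0.4725 0.0225 0.1097]
329 207 [ 0.4703 -0.048   0.1148]
257 189 [0.549  0.2133 0.0498]
hubkey 74 [ 0.5326 -0.32    0.0552] [0.034 0.037 0.012] ((531.8396606445312, -320.35516357421875), (33.35585021972656, 33.293434143066406), 58.38114547729492)
hub 1069 [ 0.5324 -0.3186  0.0415] [0.13  0.138 0.028] ((532.9483032226562, -319.82080078125), (119.98783874511719, 130.2790985107422), 6.96340799331665)
bar 80 [0.5527 0.2826 0.0503] [0.032 0.048 0.015] ((558.1339721679688, 282.0656433105469), (47.905052185058594, 31.479049682617188), 88.62554931640625)
printer 1483 [ 0.5103 -0.0104  0.0969] [0.154 0.135 0.034] ((511.6246032714844, -10.449699401855469), (150.1817169189453, 129.3827667236328), 4.040884017944336)
(309, 207) 41 [0.4692 0.0184 0.1114] [0.022 0.021 0.013] ((468.630126953125, 19.06511878967285), (21.24943733215332, 21.57295036315918), 88.7065200805664)
(329, 207) 30 [ 0.474  -0.0457  0.1108] [0.029 0.028 0.015] ((475.3965759277344, -44.225975036621094), (23.661823272705078, 25.645450592041016), 54.840152740478516)
```

View pics/crop.png

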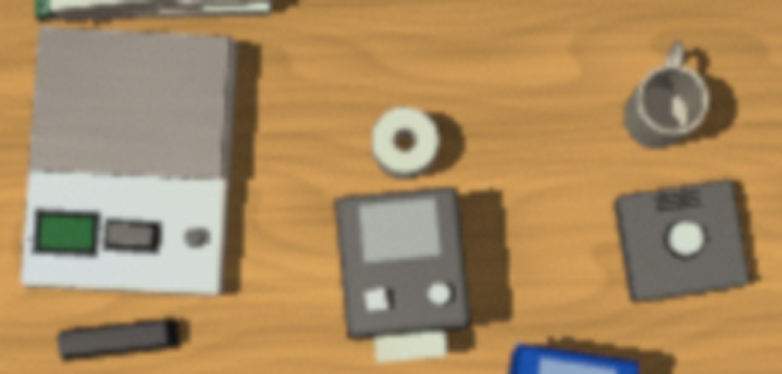

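The crop confirms the printer's square key is the left one at (309,207) and its round key is at (329,206). The scale's bar key lies between the display and the small key, and the hub key is at (401,190). Next I shut the fingers, turn the yaw to 0 and move above the hub key.

Emit:
drive_tool(moves=[0,0,0.15,6.0,-1.9,0,0,0,0,0.3,12,-3.8,0,0,0,0,0.44,17.5,-5.5,0,0,0,0,0.44,23,-7.3,0,0,0,0,0.44,29,-9.1,0,0], force=20)

```text
clock: 0.72
ee_pos: [0.4905, -0.3583, 0.2309]
tcp_rot: [-3.141, 0.0, -0.001]
force: [0.7, -0.5, -0.0]
finger_gap: -0.0003
grasp_force: 0.0
```

Emit:
drive_tool(moves=[0,0,0,0,0,0,0])

```text
clock: 0.85
ee_pos: [0.4923, -0.3561, 0.2308]
tcp_rot: [-3.14, -0.0, 0.006]
force: [-0.4, -0.5, -0.4]
finger_gap: 0.0003
grasp_force: 0.0
```

Emit:
drive_tool(moves=[0,0,0,4.0,-3.6,5,0,0,0,0,4.0,-3.6,10,0,0,0,0,4.0,-3.6,14,0,0,0,0,4.0,-3.6,15,0,0,0,0,4.0,-3.6,15,0])

```text
clock: 1.48
ee_pos: [0.5292, -0.3245, 0.0814]
tcp_rot: [-3.141, 0.001, -0.001]
force: [-0.0, -0.3, 0.4]
finger_gap: 0.0
grasp_force: 0.0
```

```bash
python3 - <<'E'
from h import *
c=arm.camera("wrist"); cv2.imwrite("pics/w1.png",c["frame"]); 
c=arm.camera("scene"); cv2.imwrite("pics/s1.png",cv2.resize(c["frame"][110:260,180:420],None,fx=3.3,fy=3.3))
print([arm.get_obs()[k] for k in("ee_pos","force","tcp_rot")])
E
```

```text
[array([ 0.53065734, -0.32537961,  0.08370587]), array([ 1.01388634, -0.79829964,  0.24630343]), array([ 3.13925807e+00, -2.81805450e-03, -9.55785016e-04])]
```

View pics/w1.png

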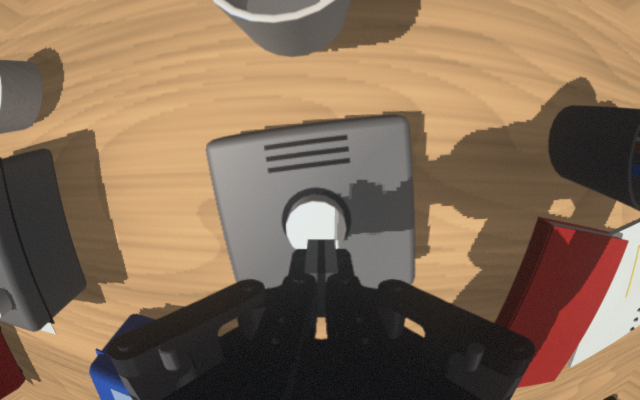

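View pics/s1.png

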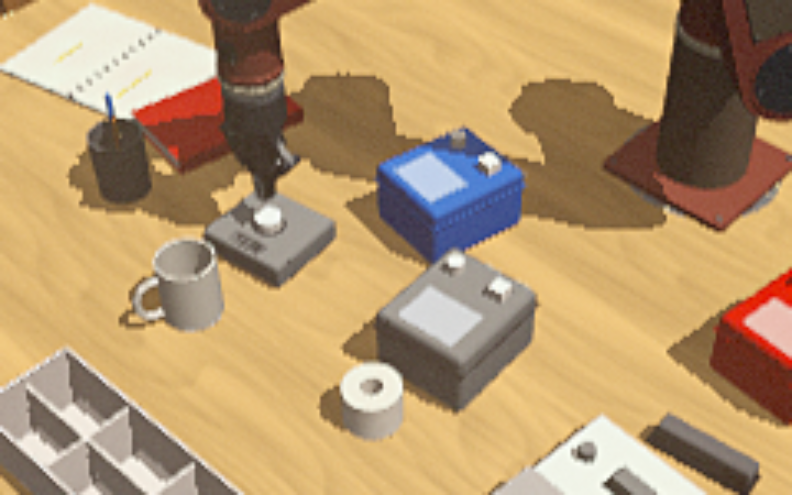

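The wrist view shows the hub key at (316,222) with the fingertip a few mm short and slightly right of it. I correct for that and go down in stages.

Emit:
drive_tool(moves=[0,0,0,0.3,-0.4,0.5,0,0,0,0,0.3,-0.4,2.0,0,0,0,0,0.3,-0.4,2.4,0,0,0,0,0.3,-0.4,2.7,0,0,0,0,0.3,-0.4,2.8,0])

```text
clock: 2.2
ee_pos: [0.5325, -0.3196, 0.0532]
tcp_rot: [-3.141, 0.001, -0.0]
force: [-1.2, 1.7, 3.1]
finger_gap: 0.0001
grasp_force: 1.4
```

Emit:
drive_tool(moves=[0,0,0,0,0,0.2,0,0,0,0,0,0,0.35,0,0,0,0,0,0,0.5,0,0,0,0,0,0,0.6,0])

```text
clock: 2.7
ee_pos: [0.5328, -0.3199, 0.0474]
tcp_rot: [3.141, -0.0, -0.0]
force: [-0.7, 0.5, 2.8]
finger_gap: -0.0002
grasp_force: 1.5
```

Emit:
drive_tool(moves=[0,0,0,0,0,0.1,0,0,0,0,0,0,0.1,0])

```text
clock: 2.95
ee_pos: [0.5329, -0.3199, 0.0463]
tcp_rot: [3.141, -0.0, -0.0]
force: [0.8, 1.3, 3.1]
finger_gap: -0.0002
grasp_force: 1.3
```

Emit:
drive_tool(moves=[0,0,0,0,0,0.1,0,0,0,0,0,0,0.1,0])

```text
clock: 3.2
ee_pos: [0.5329, -0.3199, 0.0455]
tcp_rot: [3.141, -0.0, -0.0]
force: [-0.0, 0.5, 4.2]
finger_gap: -0.0
grasp_force: 1.9
```

Emit:
drive_tool(moves=[0,0,0,0,0,-2,0,0,0,0,0,0,-7,0,0,0,0,0,0,-12,0,0,0,0,0,0,-14,0,0,0,0,0,0,-14,0])

```text
clock: 3.82
ee_pos: [0.5335, -0.3206, 0.1876]
tcp_rot: [3.139, -0.003, -0.0]
force: [0.7, -0.6, -1.6]
finger_gap: 0.0001
grasp_force: 0.0
```

```bash
python3 - <<'E'
from h import *
W=cloud(arm.camera("top"))
m=(np.hypot(W[...,0]-.5325,W[...,1]+.32)<.013); print("top hub z",np.median(W[m][:,2]),m.sum())
W=cloud(arm.camera("scene"))
for n,x,y in(("hub",.5325,-.32),("bar",.5535,.2825),("sq",.469,.0185)):
    m=(np.hypot(W[...,0]-x,W[...,1]-y)<.010); print(n,np.median(W[m][:,2]),m.sum())
c=arm.camera("wrist"); cv2.imwrite("pics/w2.png",c["frame"])
E
```

```text
top hub z 0.5637964853041204 90
hub 0.22877718157281693 37
bar 0.04750147700671448 21
sq 0.10808488386008451 16
```

The final force of 4.2 N means the hub key bottomed out. Next is the scale, crossing at z ≈ 0.19.

Emit:
drive_tool(moves=[0,0,0,0,-6,0,0,0,0,0,0.4,-12,0,0,0,0,0,0.8,-18,0,0,0,0,0,1.0,-24,0,0,0,0,0,1.0,-30,0,0])

```text
clock: 4.6
ee_pos: [0.5412, -0.0177, 0.1829]
tcp_rot: [-3.141, 0.004, -0.0]
force: [1.3, -0.4, 0.4]
finger_gap: 0.0002
grasp_force: 0.0
```

Emit:
drive_tool(moves=[0,0,0,0,-6,0,0,0,0,0,0.4,-12,0,0,0,0,0,0.8,-18,0,0,0,0,0,1.1,-24,0,0,0,0,0,1.1,-30,0,0])

```text
clock: 5.22
ee_pos: [0.5524, 0.2817, 0.1826]
tcp_rot: [3.14, 0.004, -0.0]
force: [0.1, 0.2, -0.1]
finger_gap: -0.0001
grasp_force: 0.0
```

Emit:
drive_tool(moves=[0,0,0,0,-0.2,4,0,0,0,0,0,-0.2,9,0,0,0,0,0,-0.2,10,0,0,0,0,0,-0.2,10,0])

```text
clock: 5.72
ee_pos: [0.5529, 0.2817, 0.0841]
tcp_rot: [3.141, 0.003, -0.001]
force: [0.6, 0.9, 1.1]
finger_gap: 0.0
grasp_force: 0.0
```

```bash
python3 - <<'E'
from h import *
W=cloud(arm.camera("top"))
for n,x,y in(("hub",.5325,-.32),("sq",.469,.0185),("feed",.474,-.0457)):
    m=(np.hypot(W[...,0]-x,W[...,1]-y)<.012); print(n,np.median(W[m][:,2]),m.sum())
c=arm.camera("wrist"); cv2.imwrite("pics/w3.png",c["frame"])
print(arm.get_obs()["ee_pos"])
E
```

```text
hub 0.04636572085567305 34
sq 0.11077658558278727 38
feed 0.1101352435929209 36
[0.55512824 0.2823522  0.08714493]
```

View pics/w3.png

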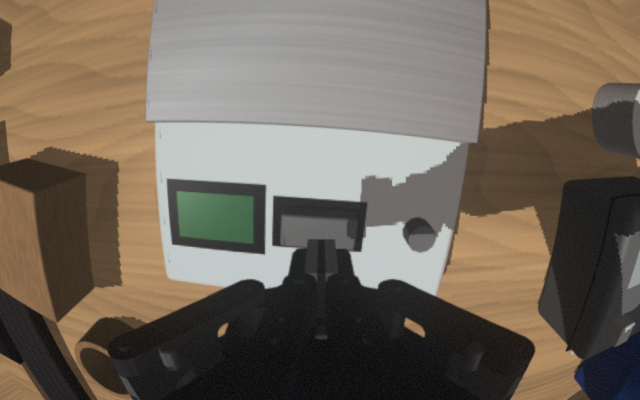

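The hub key reads z = 0.046, so it is in. In the wrist view the bar key is at (318,230), laterally centred under the fingertip. I press it now.

Emit:
drive_tool(moves=[0,0,0,0,0,1.5,0,0,0,0,0,0,2.6,0,0,0,0,0,0,3.1,0,0,0,0,0,0,3.5,0,0,0,0,0,0,3.7,0])

```text
clock: 6.45
ee_pos: [0.5536, 0.2821, 0.0483]
tcp_rot: [3.141, 0.0, -0.0]
force: [-1.3, -1.2, 3.0]
finger_gap: 0.0001
grasp_force: 1.5
```

Emit:
drive_tool(moves=[0,0,0,0,0,0.2,0,0,0,0,0,0,0.4,0,0,0,0,0,0,0.6,0,0,0,0,0,0,0.7,0,0,0,0,0,0,0.7,0])

```text
clock: 7.08
ee_pos: [0.5539, 0.2822, 0.0413]
tcp_rot: [-3.141, -0.0, -0.0]
force: [-0.5, -0.0, 2.5]
finger_gap: 0.0003
grasp_force: 1.3
```

Emit:
drive_tool(moves=[0,0,0,0,0,0.15,0,0,0,0,0,0,0.15,0])

```text
clock: 7.32
ee_pos: [0.5539, 0.2822, 0.0399]
tcp_rot: [-3.141, -0.0, -0.0]
force: [-0.7, -1.1, 3.3]
finger_gap: 0.0001
grasp_force: 1.5
```

Emit:
drive_tool(moves=[0,0,0,0,0,0.1,0,0,0,0,0,0,0.1,0])

```text
clock: 7.58
ee_pos: [0.554, 0.2823, 0.0391]
tcp_rot: [-3.141, -0.0, -0.0]
force: [-1.9, -1.0, 4.9]
finger_gap: -0.0001
grasp_force: 2.5
```

Emit:
drive_tool(moves=[0,0,0,0,0,-2,0,0,0,0,0,0,-7,0,0,0,0,0,0,-12,0,0,0,0,0,0,-14,0,0,0,0,0,0,-14,0])

```text
clock: 8.2
ee_pos: [0.5548, 0.2826, 0.1809]
tcp_rot: [-3.14, -0.004, -0.0]
force: [0.0, -0.3, -0.4]
finger_gap: 0.0004
grasp_force: 0.0
```

Emit:
drive_tool(moves=[0,0,0,-1.8,5.5,0,0,0,0,0,-3.6,11,0,0,0,0,0,-5.4,16.5,0,0,0,0,0,-7.2,22,0,0,0,0,0,-8.5,26.4,0,0])

```text
clock: 8.82
ee_pos: [0.4662, 0.0166, 0.1761]
tcp_rot: [-3.141, 0.004, -0.001]
force: [0.1, -0.5, 0.5]
finger_gap: 0.0001
grasp_force: 0.0
```

Emit:
drive_tool(moves=[0,0,0,0,0,2,0,0,0,0,0,0,4,0,0,0,0,0,0,4,0])

```text
clock: 9.2
ee_pos: [0.4657, 0.0184, 0.1351]
tcp_rot: [-3.141, 0.008, -0.001]
force: [-0.0, -0.1, -0.1]
finger_gap: -0.0001
grasp_force: 0.0
```

```bash
python3 - <<'E'
from h import *
W=cloud(arm.camera("top"))
for n,x,y in(("hub",.5325,-.32),("bar",.5535,.2825),("unit",.551,.214)):
    m=(np.hypot(W[...,0]-x,W[...,1]-y)<.010); print(n,np.median(W[m][:,2]),m.sum())
c=arm.camera("wrist"); cv2.imwrite("pics/w4.png",c["frame"])
print(arm.get_obs()["ee_pos"])
E
```

```text
hub 0.04796392625904903 21
bar 0.04195676225270703 24
unit 0.048116515714550376 22
[0.46784693 0.01838562 0.13774487]
```

View pics/w4.png

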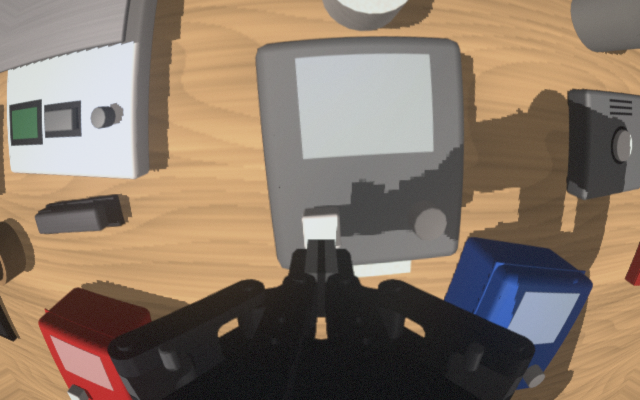

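The bar key reads z = 0.042, so it is in, and the small unit key is still out. The square key is laterally centred under the tip at (321,228). I press it now.

Emit:
drive_tool(moves=[0,0,0,0.1,0,1.2,0,0,0,0,0.1,0,2.0,0,0,0,0,0.1,0,2.4,0,0,0,0,0.1,0,2.7,0,0,0,0,0.1,0,2.8,0])

```text
clock: 9.93
ee_pos: [0.4697, 0.0182, 0.1108]
tcp_rot: [-3.142, 0.0, -0.0]
force: [-1.1, 0.4, 0.8]
finger_gap: 0.0
grasp_force: 0.5
```

Emit:
drive_tool(moves=[0,0,0,0,0,0.2,0,0,0,0,0,0,0.4,0,0,0,0,0,0,0.6,0,0,0,0,0,0,0.7,0,0,0,0,0,0,0.7,0])

```text
clock: 10.55
ee_pos: [0.4698, 0.0182, 0.1038]
tcp_rot: [-3.142, -0.0, -0.0]
force: [0.1, 0.4, 3.8]
finger_gap: -0.0002
grasp_force: 1.3
```

Emit:
drive_tool(moves=[0,0,0,0,0,0.1,0,0,0,0,0,0,0.1,0])

```text
clock: 10.8
ee_pos: [0.4698, 0.0182, 0.1028]
tcp_rot: [-3.142, -0.0, -0.0]
force: [-0.8, 0.9, 2.2]
finger_gap: -0.0001
grasp_force: 1.3
```

Emit:
drive_tool(moves=[0,0,0,0,0,0.15,0,0,0,0,0,0,0.2,0,0,0,0,0,0,0.2,0])

```text
clock: 11.18
ee_pos: [0.4698, 0.0182, 0.101]
tcp_rot: [-3.142, -0.0, -0.0]
force: [-1.6, 0.5, 4.8]
finger_gap: 0.0002
grasp_force: 2.5
```

Emit:
drive_tool(moves=[0,0,0,0,0,-2,0,0,0,0,0,0,-6,0,0,0,0,0,0,-10,0,0,0,0,0,-6,-10,0,0,0,0,0,-12,-10,0])

```text
clock: 11.8
ee_pos: [0.4703, 0.1389, 0.2013]
tcp_rot: [-3.141, -0.002, -0.003]
force: [0.2, 0.4, -0.3]
finger_gap: -0.0001
grasp_force: 0.0
```

Emit:
drive_tool(moves=[0,0,0,0,-5,0,0,0,0,0,0,-10,0,0,0,0,0,0,-10,0,0])

```text
clock: 12.18
ee_pos: [0.4691, 0.241, 0.2001]
tcp_rot: [-3.141, 0.001, 0.004]
force: [0.2, -0.2, 0.2]
finger_gap: 0.0002
grasp_force: 0.0
```

```bash
python3 - <<'E'
from h import *
W=cloud(arm.camera("top"))
for n,x,y in(("hub",.5325,-.32),("bar",.5535,.2825),("unit",.551,.214),("sq",.469,.0185),("feed",.474,-.0457)):
    m=(np.hypot(W[...,0]-x,W[...,1]-y)<.009); print(n,np.median(W[m][:,2]),m.sum())
E
```

```text
hub 0.04810777450469235 18
bar nan 0
unit 0.047618477748169685 18
sq 0.10206119849000403 21
feed 0.11107425317617035 21
  return _methods._mean(a, axis=axis, dtype=dtype,
  ret = ret.dtype.type(ret / rcount)
```

All three keys are in and the two small keys are out. The arm hides the bar key in this view, but I measured it in earlier. The arm is clear, so I hand the job in.

```bash
python3 -c "
from station import arm
print(arm.finish_job())"
```

```text
the job is handed in; nothing more can be done
None
```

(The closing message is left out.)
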